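# Set up the counter coffee mill for filling

## Task

Get the coffee mill ready for filling: first turn the grind dial so that its pointer stands at the raised index tab (leave the tab where it is), then push the lock lever all the way over to its other side. After that, tip the loose hopper lid well up by its ear, with the opposite edge still resting on the rim, lift it off and, without dropping it, lay it flat, ear up, in the middle of the round tray, and let go. Leave the mug, the bowl and the mortar where they stand.

Things in the scene. Friction and masses are not known exactly. Their poses are not given: they have to be found in the camera images.
- mill: Counter coffee mill, fixed to the counter: a dark steel housing 160 (x) x 400 (y) mm, deck 70 mm high. Origin under the middle of the housing, z up. On the deck, at its +y end (y = +130 mm), stands the round copper hopper, outside diameter 112 mm, inside 104 mm, rim 170 mm above the counter. At its -y end (y = -125 mm) a 130 x 130 mm panel slopes 32 degrees from level, descending towards the mill's -y; it carries the grind dial. Between them (y = +20 mm) the lock lever.
- hopper_rim (a point): Centre of the hopper's mouth at rim height (fixed to the mill; axes as the mill's).
- dial_grip (a point): Grind dial on the sloping panel: black disc of diameter 90 mm, 12 mm high, with an upright grip bar across it, 64 mm long, 18 mm thick, its top 55 mm above the panel; a metal pointer rib (6 mm wide) runs outward on the disc from one end of the bar. This point: on the dial's axis, 37 mm above the panel, inside the bar. z axis = dial axis, square out of the panel (32 degrees off vertical); x axis = along the bar to the pointer; y = across the bar.
- dial_pointer (a point): Outer end of the pointer rib, 45 mm from the dial axis, 16 mm above the panel; axes as dial_grip.
- dial (a joint): Angle of the dial, rad, growing counter-clockwise seen from outside the panel; range -1.5 to 1.5. At 0 the pointer points along the mill's +x. It turns with about 0.1 N m and stays where it is left.
- index_mark (a point): The place where dial_pointer must come: on the line of the raised metal index tab (16 x 6 mm, 9 mm high, on a thin ring round the dial, 46 to 62 mm from the axis, not under the dial), but at the pointer's radius and height (45 mm, 16 mm). z axis = dial axis, x axis = from the dial axis towards the tab.
- index (a joint): Angle of the index tab, rad, same zero and sense as joint dial: the dial is set when the two are equal. Stiff; must not be moved. It always lies counter-clockwise of the dial's start.
- lever (a joint): Angle of the lock lever, rad, 0 to 1.0. Steel rod with a black ball (26 mm) on a 70 x 50 x 25 mm block on the deck; pivot axis along the mill's y, 92 mm above the counter, ball centre 80 mm from the pivot. At 0 it leans 0.5 rad to the mill's -x, at 1.0 it leans 0.5 rad to the mill's +x. Friction about 0.06 N m; stays where it is left.
- lever_tip (a point): Centre of the lever's ball.
- lid: Loose copper hopper lid, 0.1 to 0.2 kg: disc of diameter 124 mm, 4 mm thick, with a plug of diameter 96 mm reaching 8 mm below the disc. Origin: centre of the disc's underside, which rests on the rim; z up. At one edge, on its +x, stands an upright ear: a plate 9 mm thick (x, from 43.5 to 52.5 mm), 30 mm wide (y), its rounded top 46 mm above the origin.
- lid_ear (a point): Middle of the ear, 48 mm from the lid's centre towards +x and 30 mm above its underside; axes as the lid's, so the ear is thin along x.
- lid_heel (a point): Underside of the lid's edge opposite the ear, 62 mm from its centre; axes as the lid's.
- tray: Round brass tray fixed on the counter, diameter 200 mm, rim 12 mm high, inner floor 5 mm above the counter. Origin under its centre. A lid lying flat in it rests on its plug, with its origin 13 mm above the counter.
- cup: Bystander: copper mug 75 mm high, diameter 72 mm. Origin under its centre.
- bowl: Bystander: copper bowl 50 mm high, diameter 120 mm. Origin under its centre.
- mortar: Bystander: brass mortar 105 mm high, diameter 110 mm, with its pestle standing out to 172 mm. Origin under its centre.
Things that resemble listed ones, but are neither listed nor needed, are in the scene too. What is shaped like the lid but turquoise is not meant.

How it is judged:
On the way, in this order (a step that is already met when the one before it is completed fails the run):
1. the dial's pointer stands at the index tab (distance between dial_pointer and index_mark below 0.0055 m), for 0.3 s.
2. the lock lever is over on its other side, the dial still set (value of joint lever above 0.85 rad and distance between dial_pointer and index_mark below 0.0055 m), for 0.2 s.
3. the lid is tipped up by 10 degrees or more, its edge opposite the ear still resting on the rim (angle between lid's own z axis and vertical above 0.175 rad and z of lid_heel in the frame of mill below 0.178 m and horizontal distance between lid and hopper_rim below 0.05 m), for 0.1 s.
4. the lid is lifted clear of the hopper (z of lid_heel in the frame of mill above 0.19 m), for 0.1 s.
At the end, for the whole second after the job is handed in: The dial's pointer is within 5.5 mm (7 degrees) of the index mark, the lever stands beyond 0.85 rad, the lid lies still and flat (within 0.1 rad), ear up, on the tray's floor with its centre within 30 mm of the tray's, and mug, bowl and mortar are within 20 mm of where they stood (all of step 2 and horizontal distance between lid and tray below 0.03 m and z of lid in the frame of tray between 0.008 and 0.018 m and angle between lid's own z axis and vertical below 0.1 rad and linear speed of lid below 0.02 m/s and distance of each of cup, bowl, mortar from where it was at the start of the episode below 0.02 m); the robot touches nothing.
It fails at once if the index tab is moved (more than 4 mm) (distance of index_mark from where it was at the start of the episode above 0.004 m).
It fails at once if the lid is dropped (falls faster than 0.6 m/s out of the fingers) (linear speed of lid above 0.6 m/s and contact force between the fingers and lid below 0.1 N).
It fails at once if the mug, the bowl or the mortar is shifted by more than 20 mm (distance of any of cup, bowl, mortar from where it was at the start of the episode above 0.02 m).
It also fails if it takes over 61 s, if anything falls off the work surface, if the arm or the gripper's body presses on something with over 40 N, if the wrist force passes 120 N, or if a joint passes its speed limit or range.

## Robot

A 7-joint arm with a two-finger parallel gripper is mounted at the origin on the work surface. World frame = base frame: x ahead of the robot, y to its left, z up, the work surface at z = 0. Lengths are in m, angles in rad, forces in N, time in s.
With the tool pointing down it reaches from about 0.4 to 0.9 m from the base axis. Payload 5.5 kg.
Tool frame: the origin (TCP) lies on the centre line of the jaws, within the pads' length; the fingertips stand 11 mm ahead of it and the grasp point (between the pads) lies 8 mm behind it; z points along the fingers, y is the line along which they close (so a half turn about z gives the same grasp; the last joint's range is limited). The gripper opens to 92 mm and grips with 3 to 60 N. Pads are 19 mm wide; open, the fingers measure 130 mm over their backs; the gripper's body (75 mm by 190 mm) begins 47 mm behind the grasp point.
Start: joints at [1.489, 0.501, -0.427, 1.55, 0.221, 1.138, -0.21], TCP at [0.22, -0.612, 0.238] pointing down, gripper open.
Joint ranges: [-2.88, 2.88], [-0.31, 2.03], [-1.54, 1.56], [0.2, 2.42], [-1.41, 4.55], [0.19, 2.02], [-2.57, 2.57]. Speed limits (rad/s): [2.57, 2.57, 3.14, 3.14, 3.14, 3.14, 3.14].

## Interface

Orientations are given as a unit quaternion [w, x, y, z].
In Python, from plant import r, viewer, order gives the robot as it stands.
- The arm moves only by the shell command python3 -m handwheel 'ROWS' [FORCE]. ROWS is JSON, a list that holds one entry, the list of rows, each a list of 7 numbers: the shift along the tool's x, y, z in cm, then the turn, a rotation vector about the tool's x, y, z in degrees, then the opening, from -1 (shut) to 1 (fully open). A call has 1 to 10 rows; each row is the pose to reach, as a shift and turn from the pose commanded when the call began, along the tool's axes at that moment; what a row does not reach only later rows make up. A row lasts 1/12 s, in which the tool goes at most 41.7 mm and 7.16 degrees, less where a joint would pass 70% of its speed; a pose out of reach is approached as far as the arm can. A call with a gripper value outside its range is refused whole. The fingers move at their own pace and stop on an object; FORCE is the grip in N (left out, the last holds). Time passes only in rows, so rows that repeat a pose let the fingers close. It gives the time, the measured TCP pose, the force, the opening and the grip force at its end, in the units of the state.
- r.read_state(): the state, without advancing time (a new reading comes with each control period).
- viewer.read_camera(name): name is "side" or "top" or "wrist"; returns the picture (384x512x3 uint8, red, green, blue); there is no depth.
- viewer.camera_params(name): a dict with "fx", "fy", "cx", "cy" (pixels), "R" (3x3) and "t" (3): a world point X has camera coordinates R X + t. Camera axes: x right, y down, z forward; pixel columns grow to the right and rows downward; lengths in m; the calibration is good to about 2 mm. A picture is of the moment at which its call begins: read the wrist's pose just before it. camera_params takes no time and is no camera call; for the wrist camera it gives the pose at the moment of the call.
- order.finish_job(): hands the job in; it is judged then, once.
The state is a dict: "t": time; "q": joint angles; "joint_vel": joint speeds; "joint_efforts": joint torques, N m; "ee_pos": TCP position; "eef_rot": TCP orientation; "wrist_force": force on the tool from outside, world axes, zero at the start; "wrist_torque": the same for the moment, N m; "width": opening from 0.0 (shut) to 1.0 (fully open); "grip_force": force on a finger pad.
Only numpy, scipy, OpenCV 4.12 (cv2) and the standard library are available. Lean on these libraries where they do the work, as an engineer would, in place of code of your own. Each camera call takes 0.05 s, during which the arm holds its last target. There are 200 camera calls.

## Working session

There is one attempt and no reset: what is moved stays moved. The work goes in short steps, Python scripts to look and compute and a shell command to move; the robot and the scene stay as the last step left them, time stands still between calls to the robot, and variables do not carry over. Pictures are saved under pics/ and viewed, at most 11 in all, crops included, and the job is handed in when it is done.

```bash
ls; mkdir -p pics
cat > h.py <<'E'
import numpy as np, cv2
from plant import r, viewer, order
def snap(n,f):
    P=viewer.camera_params(n); im=np.array(viewer.read_camera(n)); cv2.imwrite(f'pics/{f}.png',im[...,::-1]); np.save(f'pics/{f}.npy',im); return im,P
def ray(P,u,v):
    R=np.array(P['R']);t=np.array(P['t']); d=R.T@np.array([(u-P['cx'])/P['fx'],(v-P['cy'])/P['fy'],1]); return -R.T@t,d
def onz(P,u,v,z):
    o,d=ray(P,u,v); return o+d*(z-o[2])/d[2]
def proj(P,X):
    c=np.array(P['R'])@np.array(X)+np.array(P['t']); return np.array([P['fx']*c[0]/c[2]+P['cx'],P['fy']*c[1]/c[2]+P['cy']])
E
python3 - <<'E'
from h import *
a,P=snap('top','top0');b,Q=snap('side','side0')
cv2.imwrite('pics/both0.png',np.vstack([a,b])[:, :, ::-1][:768])
for p in(P,Q): print({k:np.round(v,3).tolist() for k,v in p.items()})
print(r.read_state())
E
```

```text
pics
{'fx': 371.529, 'fy': 371.529, 'cx': 263.633, 'cy': 195.508, 'R': [[-0.016, -1.0, 0.015], [-0.995, 0.014, -0.102], [0.102, -0.016, -0.995]], 't': [-0.055, 0.545, 1.193]}
{'fx': 450.577, 'fy': 450.577, 'cx': 253.95, 'cy': 191.205, 'R': [[-0.98, -0.199, -0.015], [-0.09, 0.506, -0.858], [0.178, -0.839, -0.514]], 't': [0.531, 0.21, 1.271]}
{'t': 0.1, 'q': array([ 1.48921139,  0.50178852, -0.42679827,  1.55132073,  0.22081743,
        1.13834324, -0.21032804]), 'joint_vel': array([ 0.000293  , -0.00157483,  0.00066279, -0.00506477,  0.00153134,
       -0.00281663,  0.00093664]), 'joint_efforts': array([-1.15723297e-02, -5.67871177e+01, -5.83884358e+00, -2.79915798e+01,
       -6.90858671e-02,  2.40196567e-02,  5.22839491e-05]), 'ee_pos': array([ 0.21943742, -0.61118323,  0.23676997]), 'eef_rot': array([-8.91496938e-04,  9.85175530e-01,  1.71546971e-01, -1.32856252e-04]), 'wrist_force': array([ 0.57007186,  0.33349493, -0.00182306]), 'wrist_torque': array([ 0.02655141, -0.02114208, -0.00778162]), 'grip_force': 0.0, 'width': 0.9974742954910882}
```

View pics/top0.png

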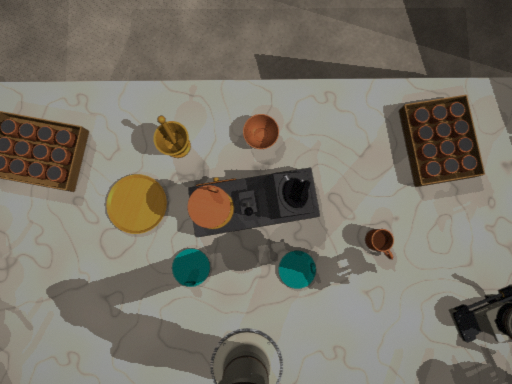

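View pics/side0.png

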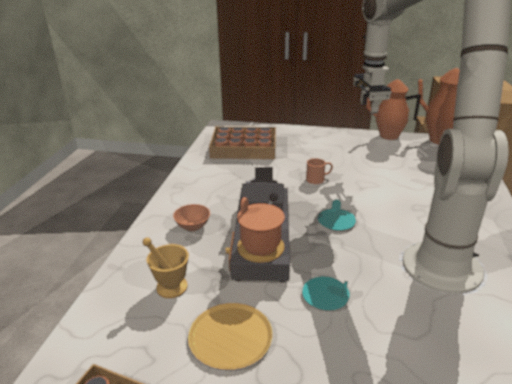

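The top view shows the tray at (136,204), the hopper with lid at (210,206), the lever near (250,208) and the dial near (295,190). The side view shows the lid's ear at about (242,208). I'll enlarge the mill in both.

Run:
```python
import cv2,numpy as np
a=cv2.imread('pics/top0.png')[155:250,180:330]; b=cv2.imread('pics/side0.png')[160:285,220:300]
g=lambda x:(255*(x/255.)**.55).astype('uint8')
A=cv2.resize(g(a),None,fx=5,fy=5,interpolation=cv2.INTER_CUBIC)
cv2.imwrite('pics/c1.png',A)
```

```text
(no output)
```

View pics/c1.png

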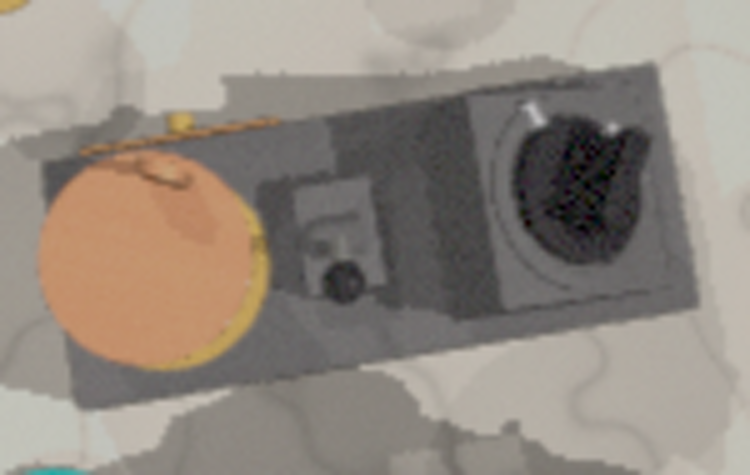

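The crop shows the index tab at about full-image (286.6,177.6), the pointer fleck at (302.4,180.6), the lever ball at (248.6,211.4) and the lid's ear at (213,190).

```bash
cat >> h.py <<'E'
from scipy.spatial.transform import Rotation as Rn
def tool():
    s=r.read_state(); q=s['eef_rot']; return np.array(s['ee_pos']),Rn.from_quat([q[1],q[2],q[3],q[0]])
def need(p,Rt):
    "shift in cm / rotvec deg in tool axes"
    p0,R0=tool(); print('shift cm',np.round(R0.inv().apply(np.array(p)-p0)*100,2),'turn deg',np.round(np.degrees((R0.inv()*Rt).as_rotvec()),2))
E
python3 - <<'E'
from h import *
P=viewer.camera_params('top'); Q=viewer.camera_params('side');W=viewer.camera_params('wrist')
c=lambda u,v:(180+u/5,155+v/5)
np.set_printoptions(precision=4,suppress=True)
print('cam',-np.array(P['R']).T@P['t'],-np.array(Q['R']).T@Q['t'])
p,R=tool();print('tool',p,R.as_matrix().tolist());wc=-np.array(W['R']).T@W['t'];print('wristcam in tool',R.inv().apply(wc-p),'axes',(R.inv().as_matrix()@np.array(W['R']).T).tolist(),W['fx'])
for n,u,v,z in[('TL',42,165,.07),('TR',655,65,.07),('BR',697,305,.0),('BL',85,408,.0),('paneltopL',468,95,.07),('lid',145,262,.174),('ball',344,282,.162),('dial',578,190,.05),('ear',165,172,.21),('tab',533,113,.05)]:
    print(n,onz(P,*c(u,v),z))
im=np.load('pics/top0.npy');hsv=cv2.cvtColor(im,cv2.COLOR_RGB2HSV)
# tray
for n,roi,lo,hi,z in[('tray',(90,160,180,245),(15,120,80),(30,255,255),.012),('lid',(180,175,240,235),(3,90,100),(14,255,255),.174)]:
    x0,y0,x1,y1=roi;m=cv2.inRange(hsv[y0:y1,x0:x1],lo,hi);cs=max(cv2.findContours(m,0,2)[0],key=cv2.contourArea);e=cv2.fitEllipse(cv2.convexHull(cs));print(n,e,onz(P,e[0][0]+x0,e[0][1]+y0,z))
E
```

```text
cam [ 0.4202 -0.0432  1.2429] [0.3127 1.0659 0.8418]
tool [ 0.2194 -0.6112  0.2368] [[0.9411432383757353, 0.3380075186201047, -0.0005676406557091937], [0.33800799238387313, -0.9411416841437218, 0.001710979761140503], [4.409374076972376e-05, -0.0018021441116268442, -0.9999983751648517]]
wristcam in tool [ 0.0835 -0.0006 -0.1479] axes [[-4.624592105342242e-05, -0.9510266920171909, -0.30910876553756467], [0.9999999132367976, 8.39868347632576e-05, -0.0004080105540185598], [0.00041398999431141784, -0.3091087575871215, 0.9510266056190195]] 283.3594102242945
TL [0.5674 0.1758 0.07  ]
TR [ 0.6265 -0.2156  0.07  ]
BR [ 0.4755 -0.2494  0.    ]
BL [0.4134 0.1596 0.    ]
paneltopL [ 0.6087 -0.0953  0.07  ]
lid [0.4973 0.097  0.174 ]
ball [ 0.4848 -0.017   0.162 ]
dial [ 0.5488 -0.1663  0.05  ]
ear [0.5449 0.0811 0.21  ]
tab [ 0.5995 -0.1382  0.05  ]
tray ((46.1175651550293, 43.58973693847656), (58.549739837646484, 60.91412353515625), 55.54920959472656) [0.5251 0.3587 0.012 ]
lid ((28.484416961669922, 31.152023315429688), (42.150150299072266, 43.38472366333008), 59.17012023925781) [0.5009 0.0985 0.174 ]
```

```bash
cat >> h.py <<'E'
np.set_printoptions(precision=4,suppress=True)
yaw=0.150; hop=np.array([0.5009,0.0985]); 
mx=np.array([np.cos(yaw),np.sin(yaw),0]); my=np.array([-np.sin(yaw),np.cos(yaw),0]); mz=np.array([0,0,1.])
mill=np.r_[hop,0]-0.13*my
n=np.cos(np.radians(32))*mz-np.sin(np.radians(32))*my; py=np.cross(n,mx)
def dialR(a):
    x=np.cos(a)*mx+np.sin(a)*py; return Rn.from_matrix(np.c_[x,np.cross(-n,x),-n])
E
python3 - <<'E'
from h import *
d=mill-0.125*my+0.10*mz
print(d,n); need(d+0.135*n,dialR(np.radians(-15)))
E
```

```text
[ 0.539  -0.1536  0.1   ] [ 0.0792 -0.524   0.848 ]
shift cm [ 44.16 -25.24   2.28] turn deg [32.15 -1.06 25.47]
```

```bash
python3 -m handwheel '[[[22,-12.6,1,16,-0.5,12.5,1],[22,-12.6,1,16,-0.5,12.5,1],[44,-25.2,2.3,32,-1,25.5,1],[44,-25.2,2.3,32,-1,25.5,1],[44,-25.2,2.3,32,-1,25.5,1],[44,-25.2,2.3,32,-1,25.5,1],[44,-25.2,2.3,32,-1,25.5,1],[44,-25.2,2.3,32,-1,25.5,1],[44,-25.2,2.3,32,-1,25.5,1],[44,-25.2,2.3,32,-1,25.5,1]]]'
python3 - <<'E'
from h import *
d=mill-0.125*my+0.10*mz
need(d+0.135*n,dialR(np.radians(-15)))
E
```

```text
t: 0.93
ee_pos: [0.4905, -0.2933, 0.2182]
eef_rot: [-0.268, 0.96, -0.054, -0.056]
wrist_force: [0.8, 0.1, -0.4]
width: 1.0
grip_force: 0.0
shift cm [ 5.39 -6.46  3.44] turn deg [ 0.18 -0.1  -0.04]
```

```bash
python3 -m handwheel '[[[5.4,-6.5,3.4,0,0,0,1],[5.4,-6.5,3.4,0,0,0,1],[5.4,-6.5,3.4,0,0,0,1],[5.4,-6.5,3.4,0,0,0,1],[5.4,-6.5,3.4,0,0,0,1]]]'
python3 - <<'E'
from h import *
im,P=snap('wrist','w1'); np.savez('pics/w1p.npz',**P)
g=(255*(im/255.)**.6).astype('uint8')
cv2.imwrite('pics/w1b.png',cv2.resize(g,(768,576),interpolation=cv2.INTER_CUBIC)[...,::-1])
print(tool()[0])
E
```

```text
t: 1.35
ee_pos: [0.549, -0.2251, 0.2153]
eef_rot: [-0.268, 0.96, -0.053, -0.056]
wrist_force: [-0.1, -0.3, -0.2]
width: 1.001
grip_force: 0.0
[ 0.5484 -0.2269  0.2151]
```

View pics/w1b.png

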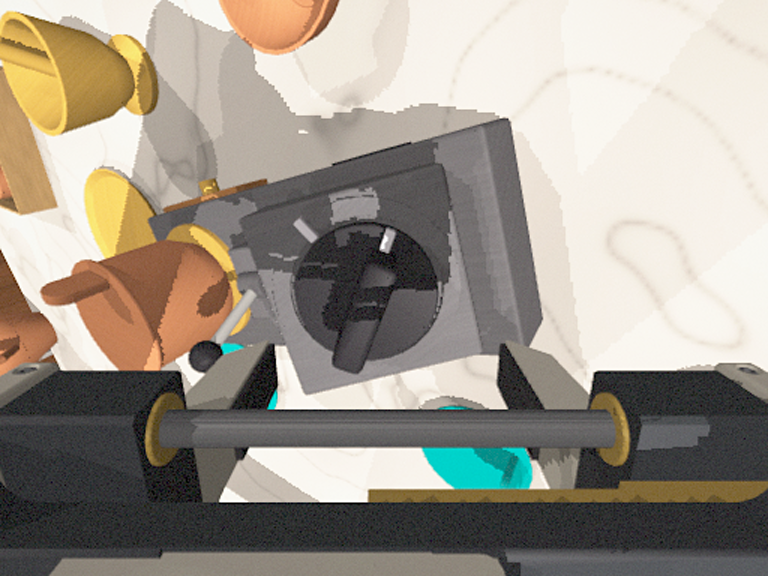

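The wrist view (×1.5) shows the panel corners near (242,213), (443,165), (304,393). The disc centre is near (367,290), the tab at (305,229) and the pointer at (388,238). I'll zoom in to read these off.

Run:
```python
from h import *
im=np.load('pics/w1.npy')[105:267,150:345]
g=(255*(im/255.)**.45).astype('uint8')
cv2.imwrite('pics/w1c.png',cv2.resize(g,None,fx=3.7,fy=3.7,interpolation=cv2.INTER_CUBIC)[...,::-1])
```

```text
(no output)
```

View pics/w1c.png

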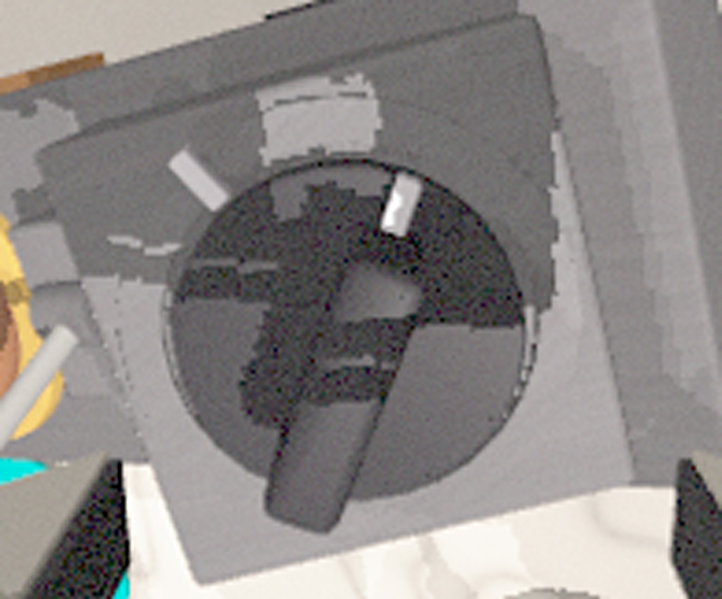

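The zoom (×3.7, offset 150,105) shows panel corners at (40,150), (533,16), (632,487) and (200,584). The disc centre is at (349,330), the tab runs (180,158)–(215,203), and the pointer runs (408,176)–(395,232).

Run:
```python
from h import *
P=dict(np.load('pics/w1p.npz')); P={k:(v.item() if v.ndim==0 else v) for k,v in P.items()}
c=lambda u,v:np.array([150+u/3.7,105+v/3.7])
K=np.array([[P['fx'],0,P['cx']],[0,P['fy'],P['cy']],[0,0,1.]])
px=np.array([c(40,150),c(533,16),c(632,487),c(200,584)])
ob=np.array([[65,65,0],[65,-65,0],[-65,-65,0],[-65,65,0.]])/1000
ok,rv,tv=cv2.solvePnP(ob,px,K,None)
M=P['R'].T@cv2.Rodrigues(rv)[0]; t=P['R'].T@(tv[:,0]-P['t'])
print('centre',t,'expected',mill-.125*my,'axes x,y,n',M.T.tolist(),'n exp',n,'yaw',np.arctan2(M[1,0],M[0,0]),np.degrees(np.arccos(M[2,2])))
e=cv2.projectPoints(ob,rv,tv,K,None)[0][:,0]-px;print('res',e)
def pl(u,v,z,c0,Mm):
    o,d=ray(P,*c(u,v)); o=Mm.T@(o-c0); d=Mm.T@d; return (o+d*(z-o[2])/d[2])*1000
M2=np.c_[mx,py,n]
for Mm in(M,M2):
  for nm,u,v,z in[('disc',349,330,.012),('L',168,330,.012),('R',530,335,.012),('T',349,160,.012),('B',360,500,.012),('tabo',180,158,.009),('tabi',215,203,.009),('po',408,176,.016),('pi',395,232,.016)]:
    X=pl(u,v,z,t,Mm);print(nm,X,np.hypot(*X[:2]),np.degrees(np.arctan2(X[1],X[0])))
T=viewer.camera_params('top');print('tab in top',proj(T,t+M@np.array([.05,.02,.009])))
```

```text
centre [ 0.5368 -0.1502  0.1204] expected [ 0.539  -0.1536  0.    ] axes x,y,n [[0.986563963404236, 0.16197893865669546, -0.021315945763160357], [-0.12978895971960544, 0.8562924223627427, 0.4999181066325273], [0.099228887160091, -0.4904346142308872, 0.8658103239839392]] n exp [ 0.0792 -0.524   0.848 ] yaw 0.16273305059400922 30.024637155771405
res [[ 0.1305  0.381 ]
 [-0.1228  0.3447]
 [ 0.9808 -0.3845]
 [-1.0294 -0.4399]]
disc [ 2.0439 -1.4702 12.    ] 2.517797618965368 -35.7283136674526
L [13.6075 44.1304 12.    ] 46.18069752656919 72.86304266280902
R [-10.6774 -46.1723  12.    ] 47.39076960569728 -103.020856930735
T [ 44.1399 -13.2961  12.    ] 46.099032343021165 -16.763659905979416
B [-45.2142   8.7023  12.    ] 46.044039219941105 169.10562172822438
tabo [54.9008 27.8178  9.    ] 61.54611308198386 26.870950741516967
tabi [41.8831 22.7912  9.    ] 47.682636679239764 28.553293188406702
po [ 37.2916 -26.5763  16.    ] 45.79260202092041 -35.47598954364232
pi [ 24.7324 -19.9643  16.    ] 31.784652432222114 -38.91084288676578
disc [ 2.3449 -1.0518 12.    ] 2.57003015225039 -24.158294471424178
L [14.381  43.9378 12.    ] 46.23139994488697 71.87647755458335
R [-11.0347 -45.8019  12.    ] 47.11238967989223 -103.54563879296911
T [ 44.5218 -12.9438  12.    ] 46.36523173803423 -16.210739978999946
B [-45.3049   9.277   12.    ] 46.24496909416195 168.42764336091412
tabo [55.3341 27.5282  9.    ] 61.80337922929667 26.44990756005032
tabi [42.3641 22.665   9.    ] 48.04603272187722 28.146935791858578
po [ 37.6889 -26.0191  16.    ] 45.79792023126151 -34.619845215418756
pi [ 25.1137 -19.4004  16.    ] 31.7344023853318 -37.686145326619744
tab in top [285.9692 178.2559]
```

```bash
sed -i 's/^yaw=0.150/yaw=0.155/' h.py; echo 'D=np.array([.5385,-.1525,.1215])' >> h.py
python3 - <<'E'
from h import *
need(D+.12*n,dialR(np.radians(-34))); need(D+.033*n,dialR(np.radians(-34)))
E
```

```text
shift cm [-0.2  -1.4  -0.09] turn deg [ 0.19 -0.27 18.69]
shift cm [-0.24 -1.43  8.61] turn deg [ 0.19 -0.27 18.69]
```

```bash
python3 -m handwheel '[[[-0.2,-1.4,0,0.2,-0.3,18.7,1],[-0.2,-1.4,0,0.2,-0.3,18.7,1],[-0.2,-1.4,0,0.2,-0.3,18.7,1],[-0.2,-1.4,3,0.2,-0.3,18.7,1],[-0.2,-1.4,6,0.2,-0.3,18.7,1],[-0.2,-1.4,8.6,0.2,-0.3,18.7,1],[-0.2,-1.4,8.6,0.2,-0.3,18.7,1]]]'
python3 -m handwheel '[[[0,0,0,0,0,0,-0.4],[0,0,0,0,0,0,-0.6],[0,0,0,0,0,0,-1],[0,0,0,0,0,0,-1],[0,0,0,0,0,0,-1],[0,0,0,0,0,0,-1],[0,0,0,0,0,0,-1],[0,0,0,0,0,0,-1]]]' 20
python3 - <<'E'
from h import *
need(D+.033*n,dialR(np.radians(-34)))
E
```

```text
t: 1.98
ee_pos: [0.5386, -0.1677, 0.1462]
eef_rot: [-0.258, 0.937, -0.209, -0.104]
wrist_force: [-0.1, -0.3, -0.6]
width: 1.001
grip_force: 0.0
t: 2.65
ee_pos: [0.5424, -0.1692, 0.1502]
eef_rot: [-0.257, 0.938, -0.209, -0.1]
wrist_force: [-0.3, -0.0, -0.6]
width: 0.465
grip_force: 0.0
shift cm [-0.07  0.13  0.04] turn deg [-0.05 -0.01  0.07]
```

```bash
python3 -m handwheel '[[[0,0,0,0,0,0,-1],[0,0,0,0,0,0,-1],[0,0,0,0,0,0,-1],[0,0,0,0,0,0,-1],[0,0,0,0,0,0,-1],[0,0,0,0,0,0,-1],[0,0,0,0,0,0,-1]]]' 30
python3 - <<'E'
from h import *
need(D+.033*n,dialR(np.radians(-34)))
E
```

```text
t: 3.23
ee_pos: [0.542, -0.1696, 0.1497]
eef_rot: [-0.257, 0.938, -0.209, -0.101]
wrist_force: [-0.5, -2.5, -2.2]
width: 0.196
grip_force: 30.0
shift cm [-0.06  0.06  0.02] turn deg [-0.03  0.    0.03]
```

```bash
python3 -m handwheel '[[[0,0,0,0,0,-6,-1],[0,0,0,0,0,-12,-1],[0,0,0,0,0,-18,-1],[0,0,0,0,0,-24,-1],[0,0,0,0,0,-30,-1],[0,0,0,0,0,-36,-1],[0,0,0,0,0,-42,-1],[0,0,0,0,0,-48,-1],[0,0,0,0,0,-54,-1],[0,0,0,0,0,-58,-1]]]'
python3 -m handwheel '[[[0,0,0,0,0,-4,-1],[0,0,0,0,0,-4,-1],[0,0,0,0,0,-4,-1],[0,0,0,0,0,-4,-1]]]'
python3 - <<'E'
from h import *
need(D+.033*n,dialR(np.radians(29)))
im,P=snap('wrist','w2'); np.savez('pics/w2p.npz',**P)
# expected tab px
M2=np.c_[mx,py,n]
for a in(25,29,33):
  print(a,[proj(P,D+M2@np.array([q*np.cos(np.radians(a)),q*np.sin(np.radians(a)),z])).round(1) for q,z in((.062,.009),(.046,.009),(.045,.016))])
print(r.read_state()['q'])
g=(255*(im/255.)**.5).astype('uint8')[110:270,200:380]
cv2.imwrite('pics/w2b.png',cv2.resize(g,None,fx=3.7,fy=3.7,interpolation=cv2.INTER_CUBIC)[...,::-1])
E
```

```text
t: 4.07
ee_pos: [0.5421, -0.1701, 0.1494]
eef_rot: [-0.273, 0.921, 0.274, 0.037]
wrist_force: [0.3, -2.1, -3.7]
width: 0.195
grip_force: 30.0
t: 4.4
ee_pos: [0.5421, -0.1701, 0.1494]
eef_rot: [-0.272, 0.912, 0.303, 0.046]
wrist_force: [-0.6, -3.7, -5.8]
width: 0.195
grip_force: 30.0
shift cm [-0.06 -0.08  0.02] turn deg [ 0.04 -0.01 -1.09]
25 [array([263.7, 139.7]), array([262.2, 165.7]), array([262.3, 169.9])]
29 [array([256.5, 139.6]), array([257.1, 165.6]), array([257.1, 169.9])]
33 [array([249.3, 140. ]), array([251.9, 165.9]), array([251.8, 170.1])]
[ 0.9847  0.77   -0.7005  1.5855 -0.012   1.2193 -0.5543]
```

View pics/w2b.png

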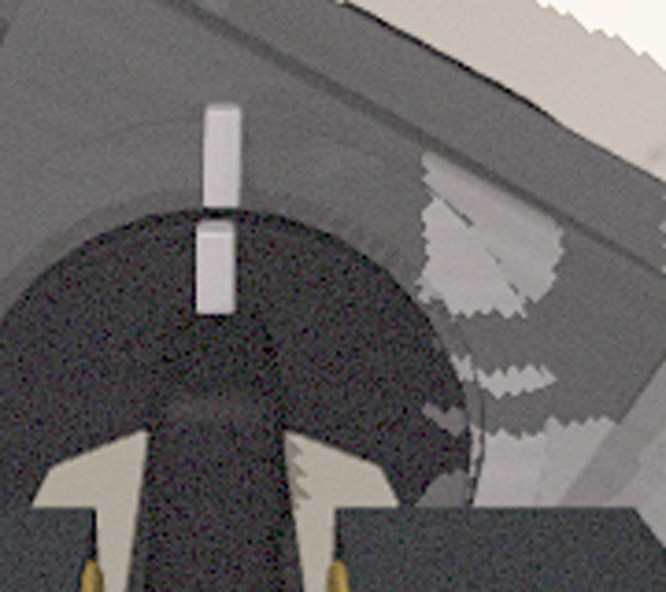

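The pointer (crop x≈216) lines up with the tab (x≈222) to about 1 mm, so the dial is set. I'll release, back off and head for the lever.

```bash
python3 -m handwheel '[[[0,0,0,0,0,0,0.2],[0,0,0,0,0,0,0.2],[0,0,0,0,0,0,0.2],[0,0,0,0,0,0,0.2],[0,0,-3,0,0,0,0.2],[0,0,-7,0,0,0,0.2],[0,0,-11,0,0,0,-1],[0,0,-11,0,0,0,-1]]]'
python3 - <<'E'
from h import *
Rd=Rn.from_matrix(np.c_[my,mx,-mz])
b=mill+.02*my-.038*mx; print('ball exp',b,'mill',mill)
need(mill+.02*my-.085*mx+.245*mz,Rd); need(mill+.02*my-.085*mx+.157*mz,Rd)
E
```

```text
t: 5.12
ee_pos: [0.5549, -0.232, 0.2499]
eef_rot: [-0.268, 0.913, 0.303, 0.05]
wrist_force: [0.6, -0.8, 0.6]
width: 0.501
grip_force: 0.0
ball exp [ 0.4803 -0.016   0.    ] mill [ 0.521  -0.0299  0.    ]
shift cm [  1.06 -20.84  12.11] turn deg [-16.54 -28.77 -60.49]
shift cm [ -1.18 -16.81  19.6 ] turn deg [-16.54 -28.77 -60.49]
```

```bash
python3 -m handwheel '[[[1,-20.8,12.1,-16.5,-28.8,-60.5,-1],[1,-20.8,12.1,-16.5,-28.8,-60.5,-1],[1,-20.8,12.1,-16.5,-28.8,-60.5,-1],[1,-20.8,12.1,-16.5,-28.8,-60.5,-1],[1,-20.8,12.1,-16.5,-28.8,-60.5,-1],[1,-20.8,12.1,-16.5,-28.8,-60.5,-1],[1,-20.8,12.1,-16.5,-28.8,-60.5,-1],[1,-20.8,12.1,-16.5,-28.8,-60.5,-1],[1,-20.8,12.1,-16.5,-28.8,-60.5,-1],[1,-20.8,12.1,-16.5,-28.8,-60.5,-1]]]'
python3 - <<'E'
from h import *
Rd=Rn.from_matrix(np.c_[my,mx,-mz])
need(mill+.02*my-.085*mx+.157*mz,Rd);print(r.read_state()['q'])
E
```

```text
t: 5.95
ee_pos: [0.4285, -0.0177, 0.241]
eef_rot: [-0.004, 0.645, 0.765, -0.002]
wrist_force: [0.5, 0.2, 0.2]
width: 0.006
grip_force: 0.0
shift cm [-0.68  0.5   8.39] turn deg [-0.42 -0.23  0.85]
[ 0.9834  0.1801 -1.0837  2.0499  0.1825  1.0219 -0.0208]
```

```bash
python3 -m handwheel '[[[-0.7,0.5,3,0,0,0.8,-1],[-0.7,0.5,6,0,0,0.8,-1],[-0.7,0.5,8.4,0,0,0.8,-1],[-0.7,0.5,8.4,0,0,0.8,-1]]]'
python3 -m handwheel '[[[0,1.5,0,0,0,0,-1],[0,3,0,0,0,0,-1],[0,4,0,0,0,0,-1],[0,5,0,0,0,0,-1],[0,6,0,0,0,0,-1],[0,7,0,0,0,0,-1],[0,7.8,0,0,0,0,-1],[0,8.4,0,0,0,0,-1],[0,8.4,0,0,0,0,-1]]]'
python3 -m handwheel '[[[0,0.4,0,0,0,0,-1],[0,0.7,0,0,0,0,-1],[0,0.7,0,0,0,0,-1]]]'
```

```text
t: 6.28
ee_pos: [0.4307, -0.0245, 0.1532]
eef_rot: [-0.009, 0.653, 0.757, -0.003]
wrist_force: [-1.0, 0.2, -0.2]
width: 0.004
grip_force: 0.0
t: 7.03
ee_pos: [0.5184, -0.0124, 0.1558]
eef_rot: [-0.006, 0.653, 0.757, -0.0]
wrist_force: [-1.2, 0.2, -0.8]
width: 0.009
grip_force: 0.0
t: 7.28
ee_pos: [0.5243, -0.0117, 0.1556]
eef_rot: [-0.006, 0.653, 0.757, -0.001]
wrist_force: [-0.3, -0.5, -1.2]
width: 0.006
grip_force: 0.0
```

```bash
python3 -m handwheel '[[[0,0.3,0,0,0,0,-1],[0,0.5,0,0,0,0,-1],[0,0.7,0,0,0,0,-1],[0,0.7,0,0,0,0,-1]]]'
python3 -m handwheel '[[[0,-2,0,0,0,0,-1],[0,-3,-3,0,0,0,-1],[0,-4,-6,0,0,0,-1],[0,-6,-9,0,0,0,-1],[0,-10,-9,0,0,0,-1],[0,-14,-9,0,0,0,-1],[0,-18,-9,0,0,0,-1],[0,-18,-9,0,0,0,-1]]]'
python3 - <<'E'
from h import *
a,P=snap('top','top1');b,Q=snap('side','side1')
A=cv2.resize(a[155:250,180:330],None,fx=5,fy=5,interpolation=cv2.INTER_CUBIC)[:, 0:400]
B=cv2.resize(b[185:265,225:305],None,fx=5,fy=5,interpolation=cv2.INTER_CUBIC)
c=np.zeros((475,800,3),'uint8');c[:475,:400]=A;c[:400,400:]=B
cv2.imwrite('pics/c2.png',(255*(c/255.)**.55).astype('uint8')[...,::-1])
print('lever top px crop expected at 1.0',(proj(P,mill+.02*my+.0384*mx+.162*mz)-[180,155])*5)
E
```

```text
t: 7.62
ee_pos: [0.5273, -0.0113, 0.1552]
eef_rot: [-0.008, 0.653, 0.757, -0.005]
wrist_force: [-12.9, -1.8, 10.3]
width: 0.006
grip_force: 6.7
t: 8.28
ee_pos: [0.3486, -0.0393, 0.247]
eef_rot: [-0.003, 0.654, 0.757, -0.006]
wrist_force: [0.8, -0.3, -0.3]
width: 0.005
grip_force: 0.0
lever top px crop expected at 1.0 [320.8132 161.1804]
```

View pics/c2.png

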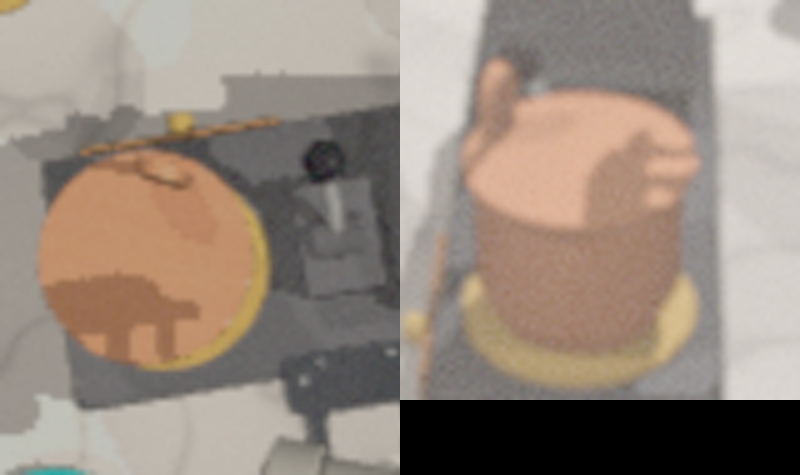

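The lever ball is at crop (323,160) against (321,161) expected at 1.0, so the lever is over. The ear's top spans about (138,165)–(190,185) in the top crop and sits near side-image (243,204).

Run:
```python
from h import *
P=viewer.camera_params('top');Q=viewer.camera_params('side')
# ear top: triangulate
o1,d1=ray(P,180+165/5,155+174/5);o2,d2=ray(Q,225+97/5,185+63/5)
s=np.linalg.lstsq(np.c_[d1,-d2],o2-o1,rcond=None)[0];A,B=o1+s[0]*d1,o2+s[1]*d2;print('ear top',A,B)
for z in(.2,.21,.216):
  a,b=onz(P,180+138/5,155+165/5,z),onz(P,180+190/5,155+185/5,z); print(z,(a+b)/2,np.degrees(np.arctan2(*(a-b)[1::-1]))-90)
# lid from side
im=np.load('pics/side0.npy')
print('lid side px centre ->',onz(Q,225+(580-400)/5,185+159/5,.174))
print('mortar base',onz(Q,171,287,0),'mortar rim top',onz(P,171,138,.105),'pestle',onz(P,161,119,.172))
print('bowl',onz(P,261,131,.05))
for a in(-21.,): 
  L=np.r_[hop,.17]; print('ear pred',L+.048*np.array([np.cos(np.radians(a)),np.sin(np.radians(a)),0]))
```

```text
ear top [0.5432 0.0805 0.2152] [0.5483 0.0812 0.2159]
0.2 [0.5444 0.0829 0.2   ] -21.91204997426543
0.21 [0.5432 0.0817 0.21  ] -21.91204997426523
0.216 [0.5425 0.0809 0.216 ] -21.912049974265443
lid side px centre -> [0.5001 0.1013 0.174 ]
mortar base [0.7249 0.2231 0.    ] mortar rim top [0.7207 0.2241 0.105 ] pestle [0.7606 0.2383 0.172 ]
bowl [ 0.7553 -0.0574  0.05  ]
ear pred [0.5457 0.0813 0.17  ]
```

```bash
cat >> h.py <<'E'
ly=np.radians(-21.5); lx=np.array([np.cos(ly),np.sin(ly),0]); lY=np.array([-np.sin(ly),np.cos(ly),0])
RL=Rn.from_matrix(np.c_[lY,lx,-mz]); EAR=np.array([.545,.081,.2])
E
python3 - <<'E'
from h import *
need(EAR+.08*mz,RL); need(EAR-.007*mz,RL)
E
```

```text
shift cm [ 9.17 20.69 -3.41] turn deg [-0.5   0.15 29.72]
shift cm [ 9.18 20.77  5.29] turn deg [-0.5   0.15 29.72]
```

```bash
python3 -m handwheel '[[[2,4,-3.4,0,0,7,1],[9.2,20.7,-3.4,-0.5,0.2,29.7,1],[9.2,20.7,-3.4,-0.5,0.2,29.7,1],[9.2,20.7,-3.4,-0.5,0.2,29.7,1],[9.2,20.7,-3.4,-0.5,0.2,29.7,1],[9.2,20.7,-3.4,-0.5,0.2,29.7,1],[9.2,20.7,-3.4,-0.5,0.2,29.7,1],[9.2,20.7,-3.4,-0.5,0.2,29.7,1],[9.2,20.7,-3.4,-0.5,0.2,29.7,1]]]'
python3 - <<'E'
from h import *
need(EAR-.007*mz,RL); print(r.read_state()['q'])
im,P=snap('wrist','w3')
g=(255*(im/255.)**.7).astype('uint8')
cv2.imwrite('pics/w3b.png',g[...,::-1])
print(proj(P,EAR+.016*mz),proj(P,EAR+.015*lY),proj(P,EAR-.015*lY))
E
```

```text
t: 9.13
ee_pos: [0.5508, 0.0897, 0.2786]
eef_rot: [-0.007, 0.825, 0.566, 0.005]
wrist_force: [-0.3, 0.1, 0.1]
width: 0.61
grip_force: 0.0
shift cm [-1.16 -0.17  8.54] turn deg [-0.38 -0.94  0.41]
[ 0.6106  0.4511 -1.0571  1.7279  0.4016  1.2016 -0.9176]
[256.6943 224.1223] [256.9915 200.2536] [256.7737 232.5722]
```

View pics/w3b.png

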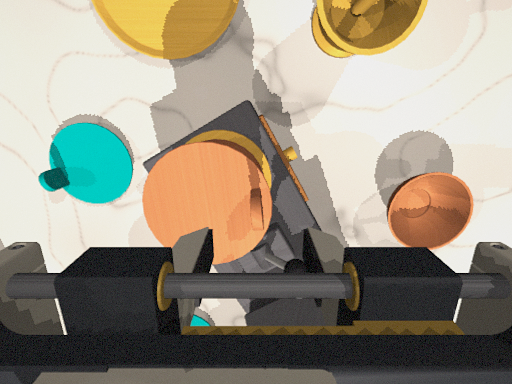

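The wrist view shows the ear's plate upright in the image at about (256,210), centred between the fingers (predicted 256.7). I'll descend and grip.

```bash
python3 -m handwheel '[[[-1.2,-0.2,2,-0.4,-0.9,0.4,0.2],[-1.2,-0.2,5,-0.4,-0.9,0.4,0.2],[-1.2,-0.2,7.5,-0.4,-0.9,0.4,0.2],[-1.2,-0.2,8.5,-0.4,-0.9,0.4,0.2],[-1.2,-0.2,8.5,-0.4,-0.9,0.4,0.2]]]'
python3 - <<'E'
from h import *
need(EAR-.007*mz,RL)
E
python3 -m handwheel '[[[0,0,0,0,0,0,-1],[0,0,0,0,0,0,-1],[0,0,0,0,0,0,-1],[0,0,0,0,0,0,-1],[0,0,0,0,0,0,-1],[0,0,0,0,0,0,-1],[0,0,0,0,0,0,-1],[0,0,0,0,0,0,-1],[0,0,0,0,0,0,-1]]]' 45
python3 - <<'E'
from h import *
need(EAR-.007*mz,RL)
E
```

```text
t: 9.6
ee_pos: [0.5375, 0.0734, 0.1919]
eef_rot: [0.002, 0.828, 0.561, -0.005]
wrist_force: [-0.3, -0.7, -0.4]
width: 0.599
grip_force: 0.0
shift cm [ 0.98  0.41 -0.12] turn deg [-0.16  0.55 -0.19]
t: 10.35
ee_pos: [0.5409, 0.0723, 0.1956]
eef_rot: [0.005, 0.828, 0.561, -0.002]
wrist_force: [4.7, -3.7, 1.7]
width: 0.094
grip_force: 44.3
shift cm [0.96 0.06 0.25] turn deg [ 0.36  0.49 -0.25]
```

The grasp is about 9 mm off the ear's middle because the hover had not settled when I measured. I'll regrip centred.

```bash
python3 -m handwheel '[[[0,0,0,0,0,0,-0.4],[0,0,0,0,0,0,-0.4],[0,0,0,0,0,0,-0.4],[0.9,0,0.2,0,0,0,-0.4],[0.9,0,0.2,0,0,0,-0.4],[0.9,0,0.2,0,0,0,-0.4],[0.9,0,0.2,0,0,0,-0.4]]]'
python3 - <<'E'
from h import *
need(EAR-.007*mz,RL)
E
python3 -m handwheel '[[[0,0,0,0,0,0,-1],[0,0,0,0,0,0,-1],[0,0,0,0,0,0,-1],[0,0,0,0,0,0,-1],[0,0,0,0,0,0,-1],[0,0,0,0,0,0,-1],[0,0,0,0,0,0,-1],[0,0,0,0,0,0,-1],[0,0,0,0,0,0,-1]]]' 45
python3 - <<'E'
from h import *
need(EAR-.007*mz,RL)
E
```

```text
t: 10.93
ee_pos: [0.5423, 0.0827, 0.1927]
eef_rot: [0.003, 0.827, 0.562, -0.003]
wrist_force: [-0.3, -0.3, 0.3]
width: 0.298
grip_force: 0.0
shift cm [-0.06  0.32 -0.03] turn deg [ 0.13  0.47 -0.11]
t: 11.68
ee_pos: [0.5435, 0.0799, 0.1932]
eef_rot: [0.005, 0.828, 0.561, -0.003]
wrist_force: [3.2, -3.4, 2.1]
width: 0.095
grip_force: 44.6
shift cm [0.16 0.1  0.02] turn deg [ 0.3   0.59 -0.24]
```

```bash
python3 -m handwheel '[[[0,-0.18,-0.9,-4,0,0,-1],[0,-0.41,-1.65,-8,0,0,-1],[0,-0.7,-2.4,-12,0,0,-1],[0,-1.03,-3.1,-16,0,0,-1],[0,-1.03,-3.1,-16,0,0,-1],[0,-1.03,-3.1,-16,0,0,-1],[0,-1.03,-3.1,-16,0,0,-1],[0,-1.03,-3.1,-16,0,0,-1]]]'
python3 - <<'E'
from h import *
p,R=tool(); z=R.as_matrix(); print(p, 'tilt',np.degrees(np.arccos(-z[2,2])))
# heel from TCP in tool axes: y -.110, z +.022(TCP 0.022 above underside)
print('heel z', (p+R.apply([0,-.11,.0232]))[2], 'lid centre', p+R.apply([0,-.048,.0232]), hop)
im,P=snap('side','side2'); 
cv2.imwrite('pics/s2.png',cv2.resize(im[150:270,205:315],None,fx=5,fy=5,interpolation=cv2.INTER_CUBIC)[...,::-1])
E
```

```text
t: 12.35
ee_pos: [0.5335, 0.0856, 0.2235]
eef_rot: [0.118, 0.819, 0.556, 0.075]
wrist_force: [0.6, 0.1, -0.4]
width: 0.098
grip_force: 44.9
[0.5335 0.0856 0.2235] tilt 16.05915611228163
heel z 0.1707665728260485 lid centre [0.4965 0.1    0.1879] [0.5009 0.0985]
```

View pics/s2.png

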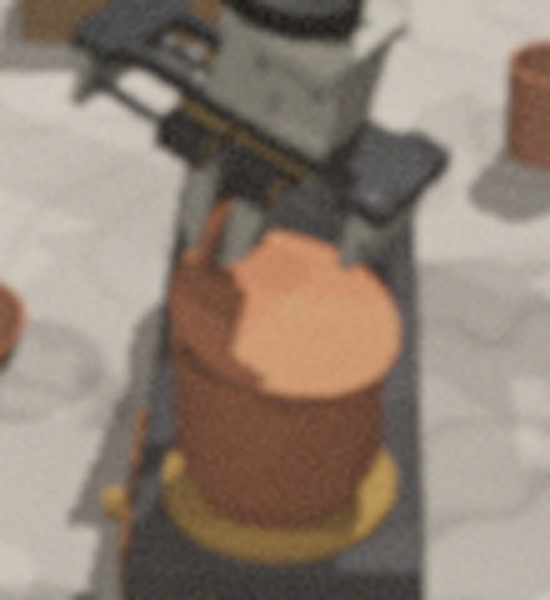

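The side view shows the lid tipped with the ear in the fingers at crop (215,235) and the opposite edge still on the rim. I'll lift it and carry it.

```bash
cat >> h.py <<'E'
TR=np.array([.5251,.3587,0])+.048*lx
E
python3 -m handwheel '[[[0,0.8,-2.9,0,0,0,-1],[0,1.7,-5.8,0,0,0,-1],[0,2.5,-8.6,0,0,0,-1],[0,2.5,-8.6,0,0,0,-1],[0,2.5,-8.6,0,0,0,-1]]]'
python3 - <<'E'
from h import *
need(TR+.2*mz,RL); p,R=tool(); print(p,(p+R.apply([0,-.11,.0232]))[2],r.read_state()['width'])
E
```

```text
t: 12.82
ee_pos: [0.5348, 0.0867, 0.3148]
eef_rot: [0.119, 0.819, 0.556, 0.077]
wrist_force: [0.0, -0.3, -2.0]
width: 0.095
grip_force: 44.8
shift cm [25.   -9.11  9.14] turn deg [16.27  0.39 -0.21]
[0.5348 0.0867 0.3148] 0.26168030470039866 0.09467798071202126
```

```bash
python3 -m handwheel '[[[2.5,-0.9,0.4,2,0,0,-1],[5,-1.8,0.9,4,0,0,-1],[8,-2.9,2,6,0,0,-1],[11,-4,3,8,0,0,-1],[14,-5.1,4,10,0,0,-1],[17,-6.2,5.5,12,0,0,-1],[20,-7.3,7,14,0.2,0,-1],[22.5,-8.2,8.2,16.3,0.4,-0.2,-1],[24,-8.8,8.8,16.3,0.4,-0.2,-1],[25,-9.1,9.1,16.3,0.4,-0.2,-1]]]'
python3 -m handwheel '[[[0,0,0,0,0,0,-1],[0,0,0,0,0,0,-1],[0,0,0,0,0,0,-1],[0,0,0,0,0,0,-1]]]'
python3 - <<'E'
from h import *
im,P=snap('top','top3');b,Q=snap('side','side3')
need(TR+.0375*mz,RL); p,R=tool(); print(p,p+R.apply([0,-.048,.0232]))
cv2.imwrite('pics/s3.png',np.hstack([cv2.resize(im[130:270,80:240],(400,350)),cv2.resize(b[200:380,150:330],(400,400))[:350]])[...,::-1])
E
```

```text
t: 13.65
ee_pos: [0.5659, 0.3421, 0.1934]
eef_rot: [-0.002, 0.826, 0.564, -0.005]
wrist_force: [-0.4, -0.5, -1.7]
width: 0.096
grip_force: 44.9
t: 13.98
ee_pos: [0.5682, 0.3398, 0.1993]
eef_rot: [0.0, 0.827, 0.563, -0.001]
wrist_force: [-0.3, -1.0, -0.8]
width: 0.098
grip_force: 44.9
shift cm [ 0.18  0.11 16.2 ] turn deg [-0.04  0.1  -0.01]
[0.5683 0.34   0.1995] [0.5236 0.3576 0.1764]
```

View pics/s3.png

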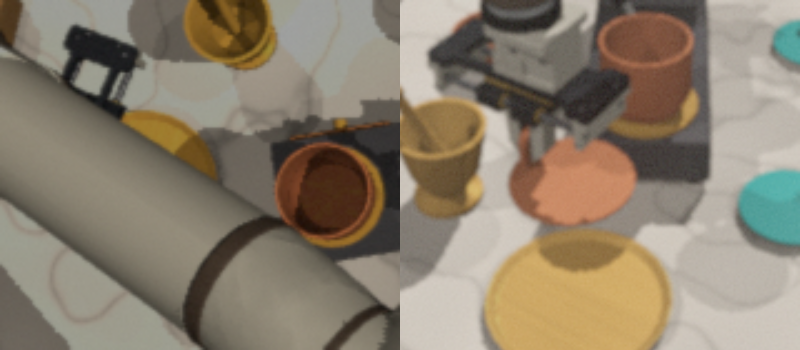

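The side crop shows the lid held level at (572,180) above the tray, and the hopper open. I'll lower it.

```bash
python3 -m handwheel '[[[0.1,0.1,3,0,0,0,-1],[0.2,0.1,6,0,0,0,-1],[0.2,0.1,9,0,0,0,-1],[0.2,0.1,11.5,0,0,0,-1],[0.2,0.1,13.5,0,0,0,-1],[0.2,0.1,14.6,0,0,0,-1],[0.2,0.1,15,0,0,0,-1],[0.2,0.1,15,0,0,0,-1]]]'
python3 -m handwheel '[[[0,0,0.4,0,0,0,-1],[0,0,0.8,0,0,0,-1],[0,0,1.1,0,0,0,-1],[0,0,1.1,0,0,0,-1],[0,0,1.1,0,0,0,-1]]]'
python3 - <<'E'
from h import *
need(TR+.0362*mz,RL)
E
```

```text
t: 14.75
ee_pos: [0.5688, 0.3421, 0.0484]
eef_rot: [-0.0, 0.826, 0.563, -0.002]
wrist_force: [0.2, 0.8, -1.5]
width: 0.096
grip_force: 44.9
t: 15.17
ee_pos: [0.5689, 0.3427, 0.0379]
eef_rot: [-0.0, 0.826, 0.563, -0.001]
wrist_force: [0.3, 0.1, -0.9]
width: 0.096
grip_force: 44.9
shift cm [-0.11  0.14  0.17] turn deg [-0.12  0.1   0.08]
```

```bash
python3 -m handwheel '[[[0,0,0.1,0,0,0,-1],[0,0,0.2,0,0,0,-1],[0,0,0.2,0,0,0,-1]]]'
python3 -m handwheel '[[[0,0,0.1,0,0,0,-1],[0,0,0.1,0,0,0,-1]]]'
```

```text
t: 15.42
ee_pos: [0.5689, 0.3429, 0.036]
eef_rot: [-0.0, 0.826, 0.563, -0.001]
wrist_force: [0.2, 0.3, 0.2]
width: 0.096
grip_force: 44.8
t: 15.58
ee_pos: [0.569, 0.3429, 0.0359]
eef_rot: [-0.0, 0.826, 0.563, -0.001]
wrist_force: [-1.0, -2.1, 6.9]
width: 0.099
grip_force: 44.9
```

Contact shows as 7 N upward. I'll release, back straight up and check.

```bash
python3 -m handwheel '[[[0,0,0,0,0,0,-0.6],[0,0,0,0,0,0,-0.4],[0,0,0,0,0,0,-0.3],[0,0,0,0,0,0,-0.3],[0,0,0,0,0,0,-0.3],[0,0,-1.5,0,0,0,-0.3],[0,0,-4.5,0,0,0,-0.3],[0,0,-8,0,0,0,-0.3],[0,0,-12,0,0,0,-0.3],[0,0,-15,0,0,0,-0.3]]]'
python3 -m handwheel '[[[0,-3,-4,0,0,0,-0.3],[0,-7,-4,0,0,0,-0.3],[0,-11,-4,0,0,0,-0.3],[0,-15,-4,0,0,0,-0.3],[0,-19,-4,0,0,0,-0.3],[0,-19,-4,0,0,0,-0.3],[0,-19,-4,0,0,0,-0.3],[0,-19,-4,0,0,0,-0.3]]]'
python3 - <<'E'
from h import *
b,Q=snap('side','side4');im,P=snap('top','top4')
s=b[230:384,150:330]
cv2.imwrite('pics/s4.png',np.hstack([cv2.resize(im[80:270,80:340],(400,292)),cv2.resize(s,(341,292))])[...,::-1])
hsv=cv2.cvtColor(b,cv2.COLOR_RGB2HSV);m=cv2.inRange(hsv[300:375,185:275],(2,90,60),(13,255,255))
c=max(cv2.findContours(m,0,2)[0],key=cv2.contourArea);e=cv2.fitEllipse(cv2.convexHull(c));print(e,onz(Q,e[0][0]+185,e[0][1]+300,.016),TR-.048*lx)
E
```

```text
t: 16.42
ee_pos: [0.5693, 0.3438, 0.1888]
eef_rot: [-0.001, 0.826, 0.564, -0.0]
wrist_force: [0.9, -0.6, 0.8]
width: 0.35
grip_force: 0.0
t: 17.08
ee_pos: [0.3928, 0.4123, 0.226]
eef_rot: [0.0, 0.826, 0.564, -0.001]
wrist_force: [0.8, 0.0, -0.3]
width: 0.354
grip_force: 0.0
((42.594512939453125, 33.15912628173828), (47.024600982666016, 53.96742630004883), 105.81915283203125) [0.5313 0.3621 0.016 ] [0.5251 0.3587 0.    ]
```

View pics/s4.png

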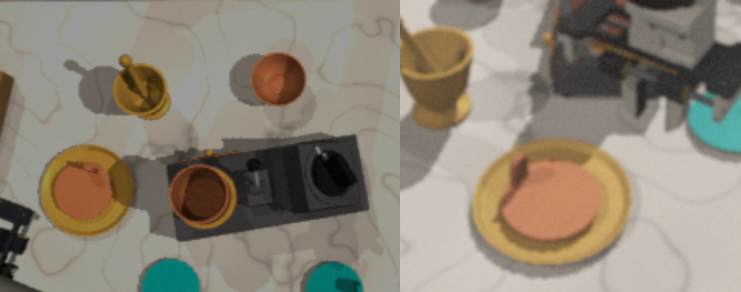

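The picture shows the lid flat in the tray, ear up, its disc at (82,191) in a tray centred at (86,190). The lever and dial are still set, and the mortar and bowl haven't been touched.

```bash
python3 -c "
from plant import order
print(order.finish_job())"
```

```text
the job is handed in; nothing more can be done
None
```

The job is handed in: the dial is set to the tab (about 1 mm off), the lever is fully over, and the lid lies flat, ear up, within about 7 mm of the tray's centre; the mug was never approached, and the bowl and mortar look unmoved.

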